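# Seat the reagent pot on the stirrer and shut the hold-down

### The job

Put the white reagent pot with the grey lid, feet down, into the round nest of the stirring station, and with light downward pressure turn it until its feet drop between the drive pins and it sits fully home on the nest floor. Only then swing the hold-down bail all the way shut over it. Be gentle with the pot and station, never bring the bail down over a pot that stands proud, and leave the tube rack, the jar and the bottle where they are.

Things in the scene. Friction and masses are not known exactly. Their poses are not given: they have to be found in the camera images.
- pot: The reagent pot, upright: white plastic with a grey lid, white in the middle, 52 mm diameter, 50 mm tall, about 0.2 kg. Origin: centre of its underside, at the feet's ends; z up. Plain cylinder from 8 to 50 mm above the origin; below it six round feet, 12 mm diameter, 8 mm long, on a 20 mm radius circle at 0, 60, 120.. degrees from its x.
- station: The stirring station, fixed: white housing, 130 mm (its x) by 165 mm (its y, -70 to +95), 45 mm high. Origin: on the bench below the nest axis; z up. On top a grey round nest wall 14 mm high, bore 55 mm for the lower 9 mm, flared to 65 mm at the mouth. In the nest stand two facing drive pins (see pins_top). 4 to 8 N of downward force on the pot is plenty; over 35 N damages the parts.
- nest (a point): Centre of the nest floor, on the nest axis, 45 mm above the bench; axes as the station's. The pot is home when its origin is here. While its feet ride on the pins it stands 4 to 7 mm proud; where the pins lie midway between feet (within about 3 degrees) the push-back vanishes and it can go down. Turning it by at most 60 degrees, either way, finds this.
- pins_top (a point): Point on the nest axis at the height of the two steel drive pins' tops, 7 mm above the nest floor. The pins are 7 mm thick, 180 degrees apart at 20 mm radius; their angle differs every time and is not measured. They are sprung: they yield 3 mm downward, about 2 N per mm for both together after 1 N, then are solid. Their drive slips round if twisted by over 0.35 N m.
- bail (a joint): Hinge angle of the hold-down bail, rad: 0 = shut (level, on its stop), 2.1 to 2.3 = swung open, leaning back beyond its hinge. Friction holds it at any angle; about 2 to 3 N at its bar moves it.
- bail_hinge (a point): Middle of the bail's hinge line, 70 mm from the nest axis on the station's +y side, 105 mm above the bench; the line runs along the station's x. The bar travels about it on a 145 mm radius: up, over the nest and down to 75 mm beyond the nest axis on the station's -y side, 105 mm above the bench when shut.
- bail_bar (a point): Middle of the bail's black round grip bar, 12 mm diameter, 92 mm long, along the station's x; pinch it from above, fingers closing across it. The bail is a flat frame: two 8 mm side links 84 mm apart from hinge to bar and, 70 mm from the hinge, a 16 mm wide cross strap. Shut, the strap clears the top of a pot that is home by 2 mm; it strikes a pot that is not.
- rack: Bystander: white tube rack with capped tubes, 60 x 200 mm, 86 mm tall. Origin under its centre. Leave it alone.
- jar: Bystander: small clear jar with a white cap, 36 mm diameter, 50 mm tall. Origin under its centre. Leave it alone.
- flask: Bystander: amber bottle, 56 mm diameter, 120 mm tall. Origin under its centre. Leave it alone.

How it is judged (in metres and radians):
On the way:
1. with the bail still open, the pot is fully home in the nest: upright, on the nest floor (z of pot in the frame of nest between -0.003 and 0.002 m and horizontal distance between pot and nest below 0.003 m and angle between pot's own z axis and vertical below 0.06 rad and value of joint bail above 1.2 rad), for 0.3 s.
At the end, for the whole second after the job is handed in: The pot stands still and upright (within 0.06 rad) in the nest, its origin within 3 mm of the nest axis and less than 2 mm above the nest floor, and the bail is shut (under 0.05 rad) (z of pot in the frame of nest between -0.003 and 0.002 m and horizontal distance between pot and nest below 0.003 m and angle between pot's own z axis and vertical below 0.06 rad and value of joint bail below 0.05 rad and linear speed of pot below 0.02 m/s); the robot touches nothing.
It fails at once if the pot is pressed or knocked against the station with more than 35 N (contact force between pot and station above 35 N).
It fails at once if the bail is brought down (under 0.5 rad) while the pot is not home in the nest (more than 3 mm proud, or more than 10 mm off the axis) (value of joint bail below 0.5 rad and (z of pot in the frame of nest above 0.003 m or horizontal distance between pot and nest above 0.01 m)).
It fails at once if the tube rack is pushed more than 30 mm or tipped (distance of rack from where it was at the start of the episode above 0.03 m or angle between rack's own z axis and vertical above 0.4 rad).
It fails at once if the jar is pushed more than 30 mm or tipped (distance of jar from where it was at the start of the episode above 0.03 m or angle between jar's own z axis and vertical above 0.4 rad).
It fails at once if the bottle is pushed more than 30 mm or tipped (distance of flask from where it was at the start of the episode above 0.03 m or angle between flask's own z axis and vertical above 0.4 rad).
It also fails if it takes over 72 s, if anything falls off the work surface, if the arm or the gripper's body presses on something with over 40 N, if the wrist force passes 120 N, or if a joint passes its speed limit or range.

### The arm

A 7-joint arm with a two-finger parallel gripper is mounted at the origin on the work surface. World frame = base frame: x ahead of the robot, y to its left, z up, the work surface at z = 0. Lengths are in mm, angles in degrees, forces in N, time in s.
With the tool pointing down it reaches from about 350 to 900 mm from the base axis. Payload 8.1 kg.
Tool frame: the origin (TCP) lies midway between the tips of the shut fingers; the grasp point (between the pads) lies 19 mm behind it; z points along the fingers, y is the line along which they close (so a half turn about z gives the same grasp; the last joint's range is limited). The gripper opens to 92 mm and grips with 3 to 60 N. Pads are 19 mm wide; open, the fingers measure 130 mm over their backs; the gripper's body (75 mm by 190 mm) begins 47 mm behind the grasp point.
Start: joints at [66.887, 24.895, 1.432, 90.138, -0.665, 64.973, -4.303], TCP at [185.154, -596.959, 226.742] pointing down, gripper open.
Joint ranges: [-149.89, 149.89], [-25.12, 119.58], [-72.63, 75.52], [4.76, 147.25], [-75.54, 255.54], [6.69, 114.76], [-157.13, 157.13]. Speed limits (degrees/s): [127.2, 127.2, 172.46, 172.46, 180, 180, 180].

### API

Orientations are given as [roll, pitch, yaw] about the fixed x, y, z axes, in that order (R = Rz(yaw) Ry(pitch) Rx(roll)).
In Python, from rig import ctrl gives the robot as it stands.
- The arm moves only by the tool arm_command, never from a script. Its argument "increments" is a list of rows, each a list of 5 numbers: the shift along the tool's x, y, z in normalised numbers (1 is 0.5 m), then the turn about the tool's z in parts of the range, where 1.0 means 2 pi rad, then the finger opening in mm, from 0 to 91.8. A call has 1 to 20 rows; each row is the pose to reach, as a shift and turn from the pose commanded when the call began, along the tool's axes at that moment; what a row does not reach only later rows make up. A row lasts 1/8 s, in which the tool goes at most 62.5 mm and 10.7 degrees, less where a joint would pass 70% of its speed; a pose out of reach is approached as far as the arm can. Shift and turn numbers lie between -1 and 1, and a call with a number outside is refused. A call with a gripper value outside its range is refused whole. The fingers move at their own pace and stop on an object; the grip force is fixed at half the most. Time passes only in rows, so rows that repeat a pose let the fingers close. It gives the time, the measured TCP pose, the force, the opening and the grip force at its end, in the units of the state.
- ctrl.get_obs(): the state, without advancing time (a new reading comes with each control period).
- ctrl.grab_frame(name): name is "scene" or "top" or "wrist"; returns a dict with "color" (384x512x3 uint8, red, green, blue), "z_map" (384x512 float32, mm along the optical axis (not along the pixel's ray), 0 where there is no reading), "fovy" (degrees; the focal length in pixels is half the picture's height over the tangent of half this angle, whatever the lens; pixels are square), "cx", "cy" (the principal point, pixels), "R" (3x3) and "t" (3): a world point X has camera coordinates R X + t. Camera axes: x right, y down, z forward; pixel columns grow to the right and rows downward; lengths in mm; the calibration is good to about 2 mm. A picture is of the moment at which its call begins.
- ctrl.sign_off(): hands the job in; it is judged then, once.
The state is a dict: "time": time; "qpos": joint angles; "dq": joint speeds; "effort": joint torques, N m; "position": TCP position; "ee_rot": TCP orientation; "force": force on the tool from outside, world axes, zero at the start; "ft_torque": the same for the moment, N m; "width": finger opening in mm; "grip_force": force on a finger pad.
Only numpy, scipy, OpenCV 4.12 (cv2) and the standard library are available. Lean on these libraries where they do the work, as an engineer would, in place of code of your own. Each camera call takes 0.05 s, during which the arm holds its last target. There are 200 camera calls.

## Working session

There is one attempt and no reset: what is moved stays moved. The work goes in short steps, Python scripts to look and compute and a tool call to move; the robot and the scene stay as the last step left them, time stands still between calls to the robot, and variables do not carry over. Pictures are saved under pics/ and viewed, at most 10 in all, crops included, and the job is handed in when it is done.

Besides the shell and the picture viewer there is one more tool, called after "Request:" as a command line: name --pt "numbers of a row" for each row, then --argument value for the rest. arm_command: Moves the arm, as the interface text tells. Its arguments: {"type":"object","properties":{"increments":{"type":"array"}},"required":["increments"]}

```bash
mkdir -p pics; cat > h.py <<'E'
import numpy as np, cv2
from rig import ctrl
def pts(f):
    z=f["z_map"]; H,W=z.shape; fl=H/2/np.tan(np.radians(f["fovy"])/2)
    u,v=np.meshgrid(np.arange(W),np.arange(H))
    P=np.stack([(u-f["cx"])/fl*z,(v-f["cy"])/fl*z,z],-1)
    return (P-np.array(f["t"]))@np.array(f["R"])
def ray(f,u,v,h):
    H=f["color"].shape[0]; fl=H/2/np.tan(np.radians(f["fovy"])/2); R=np.array(f["R"])
    d=R.T@np.array([(u-f["cx"])/fl,(v-f["cy"])/fl,1]); o=-R.T@np.array(f["t"])
    return o+d*(h-o[2])/d[2]
E
python3 - <<'E'
from h import *
import pickle
print(ctrl.get_obs())
fs={n:ctrl.grab_frame(n) for n in("scene","top")}
pickle.dump(fs,open("f0.pkl","wb"))
for n in fs:
    f=fs[n]; print(n,f["fovy"],f["cx"],f["cy"],-np.array(f["R"]).T@np.array(f["t"]),np.array(f["R"])[2])
cv2.imwrite("pics/a.png",cv2.resize(np.vstack([fs[n]["color"] for n in fs])[:,:,::-1],(400,600)) )
for n in fs: cv2.imwrite(f"pics/{n}0.png",cv2.resize(fs[n]["color"][:,:,::-1],(800,600)))
E
```

```text
{'time': 0.0, 'qpos': array([66.8872534 , 24.9353729 ,  1.43087282, 90.19003988, -0.66454399,
       64.97323366, -4.30282493]), 'dq': array([ 0.10020493, -0.04235318, -0.13966552,  0.05489148, -0.01501429,
       -0.05620769, -0.0322382 ]), 'effort': array([ 1.86743625e-05, -6.67851663e+01,  9.84855630e-01, -3.14455962e+01,
       -6.07184717e-02,  4.30668646e-02,  1.61295757e-04]), 'position': array([ 184.96340743, -596.45903861,  225.95034386]), 'ee_rot': array([-1.79910039e+02,  8.26742390e-03,  1.72302974e+01]), 'force': array([ 0.03479811, -0.62368055,  0.28583522]), 'ft_torque': array([ 0.01066341, -0.00125495,  0.03331939]), 'grip_force': 0.0, 'width': 91.85615637636985}
scene 53.552733090210815 253.3357416523195 191.52656387323103 [1222.18674876  162.43461325  793.09227457] [-0.65463165 -0.28435663 -0.70042752]
top 42.82467688988403 250.12449753493016 189.5469424347244 [ 424.90859664 -115.45078686 1375.70215965] [ 0.11269484 -0.00544938 -0.9936147 ]
```

View pics/top0.png

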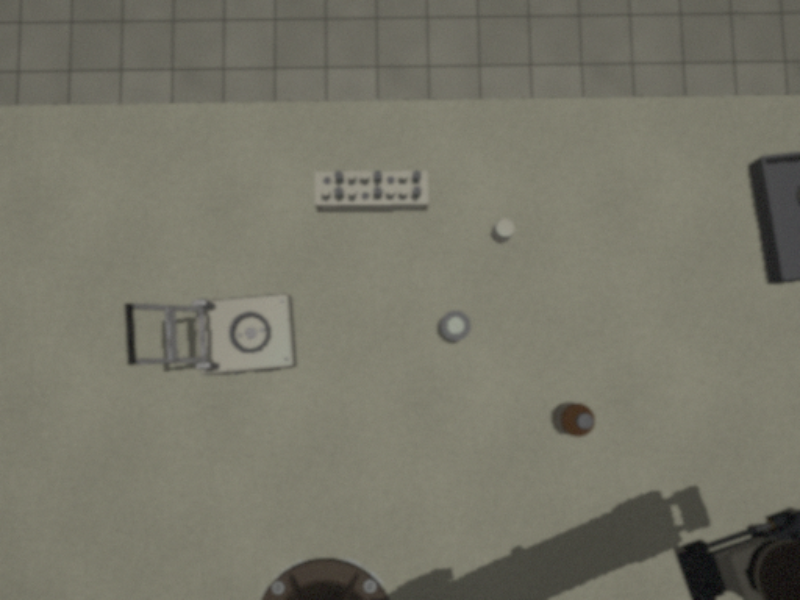

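View pics/scene0.png

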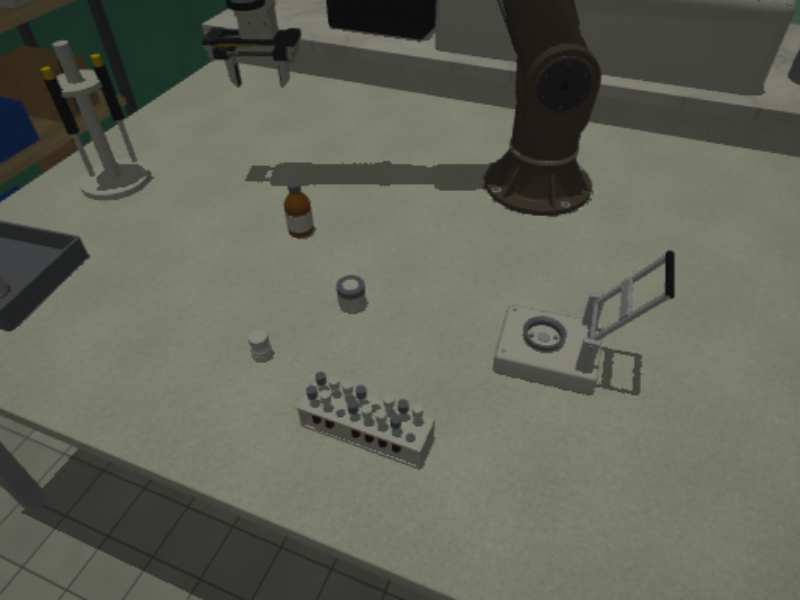

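The top view (800x600 scale) shows the pot at (455,326), the nest at (250,332), the bail bar leaning back at (131,334), the rack at (372,190), the jar at (504,230) and the bottle at (577,420). The scene view agrees: bail open, pot upright.

```bash
python3 - <<'E'
from h import *
import pickle
fs=pickle.load(open("f0.pkl","rb"))
f=fs["top"];P=pts(f);c=f["color"].astype(int)
def box(u0,u1,v0,v1,z0,z1):
    Q=P[v0:v1,u0:u1].reshape(-1,3); return Q[(Q[:,2]>z0)&(Q[:,2]<z1)]
def circ(q):
    (c_,r)=cv2.minEnclosingCircle(q[:,:2].astype(np.float32)); return c_,r
q=box(275,307,193,225,42,60); print("pot",circ(q),q.mean(0),len(q))
q=box(140,180,190,234,52,70); print("nestwall",circ(q),q.mean(0),len(q))
q=box(135,195,180,245,38,49); print("housing",cv2.minAreaRect(q[:,:2].astype(np.float32)),q.mean(0),len(q))
q=box(76,90,190,236,60,400); print("bar",cv2.minAreaRect(q[:,:2].astype(np.float32)),np.median(q,0),len(q))
m=(c.max(2)<45).astype(np.uint8); m[:, :76]=0;m[:,90:]=0;m[:190]=0;m[236:]=0
v,u=np.nonzero(m); print("dark bar px",len(u),u.mean(),v.mean(),cv2.minAreaRect(np.stack([u,v],1).astype(np.float32)),P[m>0].mean(0),np.median(P[m>0],0))
# ring mask by color: dark grey nest wall in housing
g=c.mean(2); m=((g<110)&(g>30)).astype(np.uint8); sub=m[192:234,142:180]
cn,_=cv2.findContours(sub,cv2.RETR_EXTERNAL,cv2.CHAIN_APPROX_NONE)
k=max(cn,key=cv2.contourArea); e=cv2.fitEllipse(k); print("ring",e); print(ray(f,e[0][0]+142,e[0][1]+192,59))
sub=m[190:228,272:310]
print(np.round(P[205:212,285:297,2]))
for n,(u0,u1,v0,v1,lo) in {"rack":(195,280,100,140,60),"jar":(310,335,135,160,30),"flask":(350,385,250,285,50)}.items():
    q=box(u0,u1,v0,v1,lo,140); print(n,cv2.minAreaRect(q[:,:2].astype(np.float32)))
# scene bar
f=fs["scene"];P=pts(f);c=f["color"]
m=(c.max(2)<45)&(P[...,2]>60)&(P[...,1]>200)&(P[...,0]>250)
q=P[m];print("scene bar",len(q),q.mean(0),q.min(0),q.max(0))
def near(x,y,r,z0,z1):
    s=(np.hypot(P[...,0]-x,P[...,1]-y)<r)&(P[...,2]>z0)&(P[...,2]<z1);return P[s]
cv2.imwrite("pics/c.png",np.hstack([cv2.resize(fs["top"]["color"][185:245,75:195,::-1],(600,300),interpolation=2)]))
E
```

```text
pot ((523.5988159179688, -234.39772033691406), 26.3505802154541) [ 523.26541511 -233.9448979    51.10520754] 299
nestwall ((522.6339721679688, 128.21978759765625), 63.63338088989258) [517.80574738 124.78038616  57.69280925] 252
housing ((516.2325439453125, 123.69564819335938), (130.13156127929688, 146.05552673339844), 4.170953273773193) [514.74175412 119.32309158  45.04007916] 1923
bar ((505.05462646484375, 266.7455139160156), (91.89308166503906, 17.984582901000977), 3.758867025375366) [507.47303323 267.34251991 231.98697628] 235
dark bar px 73 83.16438356164383 213.63013698630138 ((83.17581176757812, 213.51620483398438), (35.10614776611328, 2.0973799228668213), 87.1375961303711) [503.67515882 268.22137112 234.09678496] [504.85703132 268.33399066 234.09615068]
ring ((17.462671279907227, 20.512910842895508), (25.331222534179688, 25.589345932006836), 29.122779846191406)
[515.64561827 122.15080477  59.        ]
[[54. 52. 49. 55. 54. 54. 54. 52. 50. 53. 48. 54.]
 [47. 56. 47. 53. 54. 53. 57. 54. 51. 54. 50. 51.]
 [51. 50. 54. 54. 44. 49. 55. 49. 54. 51. 54. 54.]
 [48. 53. 51. 52. 47. 48. 50. 51. 54. 50. 55. 56.]
 [49. 52. 48. 49. 50. 50. 51. 52. 51. 47. 54. 52.]
 [53. 52. 54. 50. 56. 52. 49. 55. 52. 52. 50. 48.]
 [52. 45. 49. 48. 54. 55. 53. 53. 51. 48. 58. 53.]]
rack ((768.0750732421875, -91.7407455444336), (170.49172973632812, 47.1744270324707), 89.26158142089844)
jar ((694.2284545898438, -326.3861083984375), (31.011808395385742, 32.651092529296875), 44.01875686645508)
flask ((360.1316833496094, -434.4869384765625), (53.28357696533203, 54.819557189941406), 2.9471476078033447)
scene bar 144 [509.64083558 269.20401995 230.9933003 ] [458.69948525 261.96390227 223.32476078] [551.18035716 277.9345015  234.87927769]
```

View pics/c.png

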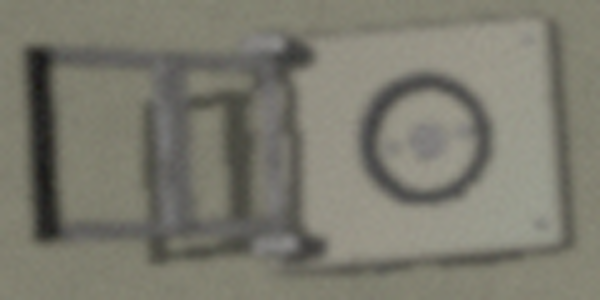

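The crop shows the nest ring centred at (427,137), with two small pins at (393,147) and (463,130). The station is yawed about 4°.

Units first: shifts go in shares of 0.5 m and turns go in shares of 2 pi rad. So 431 mm is 0.862, 377 mm is 0.754, -0.817 rad is -0.13.

Request:
arm_command --pt "0.108 -0.062 0 -0.0159 91" --pt "0.216 -0.122 0 -0.0318 91" --pt "0.324 -0.184 0 -0.0477 91" --pt "0.432 -0.246 0 -0.0637 91" --pt "0.54 -0.308 0 -0.0796 91" --pt "0.646 -0.368 0 -0.0955 91" --pt "0.754 -0.43 0 -0.1114 91" --pt "0.862 -0.492 0 -0.13 91" --pt "0.862 -0.492 0.1 -0.13 91" --pt "0.862 -0.492 0.152 -0.13 91" --pt "0.862 -0.492 0.152 -0.13 91" --pt "0.862 -0.492 0.152 -0.13 91"

```text
time: 1.6
position: [524.5, -234.6, 151.7]
ee_rot: [179.9, -0.0, 64.0]
force: [-0.2, -0.3, 0.0]
width: 90.6
grip_force: 0.0
```

```bash
python3 - <<'E'
from h import *
o=ctrl.get_obs(); print(o["time"],o["position"],o["ee_rot"],o["force"],o["width"])
f=ctrl.grab_frame("wrist"); P=pts(f); print(-np.array(f["R"]).T@np.array(f["t"]),np.array(f["R"])[2])
cv2.imwrite("pics/w1.png",f["color"][:,:,::-1])
s=(np.hypot(P[...,0]-523,P[...,1]+234)<45)&(P[...,2]>40)&(P[...,2]<60)
q=P[s];print(len(q),cv2.minEnclosingCircle(q[:,:2].astype(np.float32)),np.median(q,0),q.min(0),q.max(0))
E
```

```text
1.6 [ 524.49101062 -234.61798415  151.74567842] [ 1.79933720e+02 -7.66201763e-03  6.40240033e+01] [-0.21418234 -0.31315197  0.00511005] 90.63423670214875
[ 553.55442    -173.27757188  310.39995393] [-0.10981362 -0.2281582  -0.96741139]
2942 ((521.6312866210938, -233.1735382080078), 26.541296005249023) [ 522.23045542 -231.90483105   51.09886127] [ 495.61902803 -259.49778588   40.0158067 ] [ 547.89480871 -206.81765071   53.43004768]
```

View pics/w1.png

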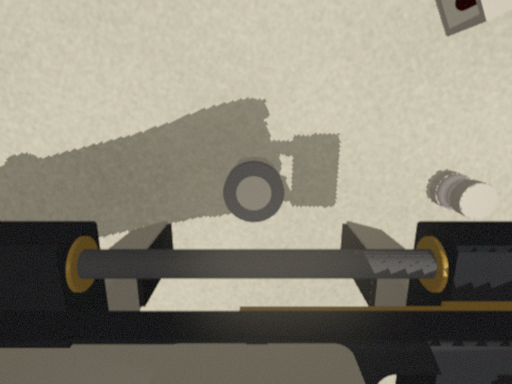

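The wrist view shows the pot lid at (253,191), well between the open fingers at (140,270) and (375,270).

In the tool's units: 131 mm is 0.262, 115 mm is 0.23.

Request:
arm_command --pt "0 -0.004 0.1 0 91" --pt "0 -0.004 0.18 0 91" --pt "0 -0.004 0.23 0 91" --pt "0 -0.004 0.262 0 91" --pt "0 -0.004 0.262 0 91" --pt "0 -0.004 0.262 0 40" --pt "0 -0.004 0.262 0 40" --pt "0 -0.004 0.262 0 40" --pt "0 -0.004 0.262 0 40" --pt "0 -0.004 0.262 0 40" --pt "0 -0.004 0.262 0 40" --pt "0 -0.004 0.262 0 40"

```text
time: 3.15
position: [522.2, -233.5, 19.9]
ee_rot: [180.0, 0.0, 64.0]
force: [-1.3, 0.4, 5.0]
width: 51.9
grip_force: 30.0
```

Request:
arm_command --pt "0 0 -0.1 0 40" --pt "0 0 -0.2 0 40" --pt "0.06 -0.04 -0.26 0 40" --pt "0.16 -0.1 -0.26 0 40" --pt "0.25 -0.17 -0.26 0 40" --pt "0.34 -0.24 -0.26 0 40" --pt "0.42 -0.31 -0.26 0 40" --pt "0.46 -0.324 -0.26 0 40" --pt "0.46 -0.324 -0.26 0 40" --pt "0.46 -0.324 -0.26 0 40"

```text
time: 4.4
position: [477.0, 43.2, 149.3]
ee_rot: [-180.0, 0.1, 64.0]
force: [0.7, 0.2, -2.3]
width: 51.5
grip_force: 30.0
```

```bash
python3 - <<'E'
from h import *
import pickle
o=ctrl.get_obs(); print(o["time"],o["position"],o["ee_rot"],o["force"],o["width"])
f=ctrl.grab_frame("wrist"); P=pts(f); pickle.dump(f,open("w2.pkl","wb"))
cv2.imwrite("pics/w2.png",f["color"][:,:,::-1])
s=(np.hypot(P[...,0]-515.5,P[...,1]-122)<45)&(P[...,2]>54)&(P[...,2]<64)
q=P[s];print(len(q),cv2.minEnclosingCircle(q[:,:2].astype(np.float32)),np.median(q,0))
print(cv2.fitEllipse(q[:,:2].astype(np.float32)))
d=np.hypot(P[...,0]-522,P[...,1]+233)
E
```

```text
4.4 [476.95544007  43.18038219 149.34005108] [-1.79974116e+02  5.59519114e-02  6.39936026e+01] [ 0.66081755  0.18531667 -2.28350798] 51.50174259264407
3240 ((514.76220703125, 122.54385375976562), 35.95033645629883) [516.73181272 126.42981301  58.44618385]
((514.6484375, 122.39463806152344), (64.1337890625, 64.24052429199219), 149.2723388671875)
```

View pics/w2.png

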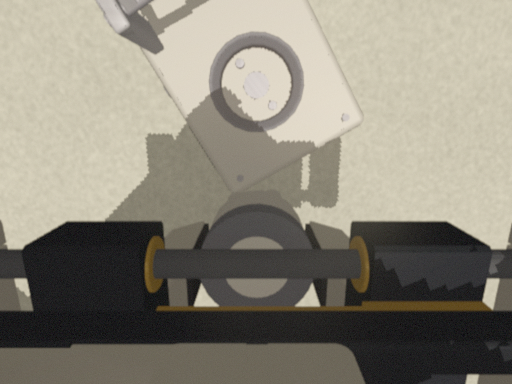

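The wrist view shows the nest at (256,82), drive pins at (240,63) and (272,104), and the pot held with its lid near (257,257).

```bash
python3 - <<'E'
from h import *
import pickle
f=pickle.load(open("w2.pkl","rb"))
a=ray(f,240,63,52);b=ray(f,272,104,52);print(a,b,(a+b)/2,np.hypot(*(a-b)[:2]),np.degrees(np.arctan2(*(a-b)[1::-1])))
print("nest ring top",ray(f,256.5,81.5,59))
P=pts(f);t=np.array([476.96,43.18]);d=P[...,:2]-t
s=(np.hypot(d[...,0],d[...,1])<40)&(P[...,2]>172)&(P[...,2]<184); print(np.median(P[s][:,2]),s.sum())
c,sn=np.cos(np.radians(64)),np.sin(np.radians(64))
x=d@[c,sn];y=d@[sn,-c]
print(x[s].min(),x[s].max(),np.percentile(x[s],[1,99]),np.percentile(y[s],[1,99]))
# lid front edge (top) at col 256
g=f["color"][195:215,256].mean(1);print(g.astype(int))
for v in(203,204,205,206): 
    r=ray(f,256,v,179)[:2]-t; print(v,r@[c,sn],r@[sn,-c])
E
```

```text
[510.36060558 141.31194372  52.        ] [519.37854754 103.48307289  52.        ] [514.86957656 122.3975083   52.        ] 38.88890260459466 103.40836095482402
nest ring top [515.5301018  123.31092011  59.        ]
180.44671521930806 7016
-19.9390095480891 26.758721520002887 [-19.0238475   26.16971772] [-35.20466516  35.36399614]
[112 109 111 109 109 109 112 110 101  82  69  69  70  67  66  67  73  74
  79  76]
203 29.60709603157265 -0.7387910174267625
204 29.159678348057955 -0.7394776072464082
205 28.711502859148347 -0.7401653599647557
206 28.26256763793374 -0.7408542785388522
```

Request:
arm_command --pt "0.08 0 0 0 40" --pt "0.15 -0.001 0 0 40" --pt "0.174 -0.001 0.04 0 40" --pt "0.174 -0.001 0.108 0 40" --pt "0.174 -0.001 0.13 0 40" --pt "0.174 -0.001 0.136 0 40" --pt "0.174 -0.001 0.14 0 40" --pt "0.174 -0.001 0.142 0 40" --pt "0.174 -0.001 0.142 0 40" --pt "0.174 -0.001 0.142 0 40"

```text
time: 5.7
position: [515.0, 122.7, 79.1]
ee_rot: [180.0, -0.0, 64.0]
force: [-0.4, -0.2, -1.9]
width: 51.4
grip_force: 30.0
```

In the tool's units: 6 mm is 0.012, 5 mm is 0.01.

Request:
arm_command --pt "0 0 0.002 0 40" --pt "0 0 0.004 0 40" --pt "0 0 0.006 0 40" --pt "0 0 0.008 0 40" --pt "0 0 0.01 0 40" --pt "0 0 0.012 0 40" --pt "0 0 0.012 0 40" --pt "0 0 0.012 0 40"

```text
time: 6.7
position: [514.8, 122.7, 72.7]
ee_rot: [180.0, 0.0, 64.0]
force: [-0.1, -0.2, -3.0]
width: 51.5
grip_force: 30.0
```

In the tool's units: 2 mm is 0.004, 1.4 mm is 0.0028.

Request:
arm_command --pt "0 0 0.0014 0 40" --pt "0 0 0.0028 0 40" --pt "0 0 0.004 0 40" --pt "0 0 0.004 0 40" --pt "0 0 0.004 0 40"

```text
time: 7.32
position: [514.9, 122.7, 70.8]
ee_rot: [180.0, -0.0, 64.0]
force: [-0.5, -0.6, 1.1]
width: 51.5
grip_force: 30.0
```

In the tool's units: 1 mm is 0.002, 0.5 mm is 0.001.

Request:
arm_command --pt "0 0 0.001 0 40" --pt "0 0 0.002 0 40" --pt "0 0 0.002 0 40" --pt "0 0 0.002 0 40"

```text
time: 7.82
position: [514.9, 122.7, 69.8]
ee_rot: [180.0, -0.0, 64.0]
force: [-1.0, -0.4, 2.6]
width: 51.7
grip_force: 30.0
```

In the tool's units: -0.08 rad is -0.0127.

Request:
arm_command --pt "0 0 0 -0.0064 40" --pt "0 0 0 -0.0127 40" --pt "0 0 0 -0.0127 40"

```text
time: 8.2
position: [515.0, 122.7, 69.8]
ee_rot: [180.0, -0.0, 68.7]
force: [-0.2, 1.0, 3.6]
width: 51.8
grip_force: 30.0
```

In the tool's units: -0.08 rad is -0.0127.

Request:
arm_command --pt "0 0 0 -0.0064 40" --pt "0 0 0 -0.0127 40" --pt "0 0 0 -0.0127 40"

```text
time: 8.57
position: [514.8, 122.7, 69.7]
ee_rot: [-180.0, -0.0, 73.3]
force: [0.1, -0.3, 2.3]
width: 51.7
grip_force: 30.0
```

In the tool's units: -0.08 rad is -0.0127.

Request:
arm_command --pt "0 0 0 -0.0064 40" --pt "0 0 0 -0.0127 40" --pt "0 0 0 -0.0127 40"

```text
time: 8.95
position: [514.8, 122.7, 69.7]
ee_rot: [-180.0, -0.0, 77.8]
force: [-0.8, -0.5, 2.9]
width: 51.7
grip_force: 30.0
```

In the tool's units: -0.08 rad is -0.0127.

Request:
arm_command --pt "0 0 0 -0.0064 40" --pt "0 0 0 -0.0127 40" --pt "0 0 0 -0.0127 40"

```text
time: 9.32
position: [514.8, 122.7, 69.7]
ee_rot: [-180.0, -0.0, 82.4]
force: [1.6, -0.3, 2.4]
width: 51.8
grip_force: 30.0
```

In the tool's units: -0.08 rad is -0.0127.

Request:
arm_command --pt "0 0 0 -0.0064 40" --pt "0 0 0 -0.0127 40" --pt "0 0 0 -0.0127 40"

```text
time: 9.7
position: [514.8, 122.7, 69.7]
ee_rot: [-180.0, -0.0, 87.0]
force: [-0.8, 0.5, 2.4]
width: 51.4
grip_force: 30.0
```

In the tool's units: -0.08 rad is -0.0127.

Request:
arm_command --pt "0 0 0 -0.0064 40" --pt "0 0 0 -0.0127 40" --pt "0 0 0 -0.0127 40"

```text
time: 10.07
position: [514.8, 122.7, 69.7]
ee_rot: [-180.0, -0.0, 91.6]
force: [-0.3, 0.1, 1.7]
width: 51.3
grip_force: 30.0
```

In the tool's units: -0.08 rad is -0.0127.

Request:
arm_command --pt "0 0 0 -0.0064 40" --pt "0 0 0 -0.0127 40" --pt "0 0 0 -0.0127 40"

```text
time: 10.45
position: [514.7, 122.7, 69.4]
ee_rot: [-180.0, -0.0, 96.2]
force: [1.5, 0.7, -1.8]
width: 51.6
grip_force: 30.0
```

In the tool's units: 2 mm is 0.004, 1.4 mm is 0.0028.

Request:
arm_command --pt "0 0 0.0014 0 40" --pt "0 0 0.0028 0 40" --pt "0 0 0.004 0 40" --pt "0 0 0.004 0 40"

```text
time: 10.95
position: [514.8, 122.7, 67.7]
ee_rot: [-180.0, 0.0, 96.1]
force: [0.3, 0.2, -1.8]
width: 51.4
grip_force: 30.0
```

Request:
arm_command --pt "0 0 0.0014 0 40" --pt "0 0 0.0028 0 40" --pt "0 0 0.004 0 40" --pt "0 0 0.005 0 40" --pt "0 0 0.005 0 40"

```text
time: 11.58
position: [514.8, 122.7, 65.2]
ee_rot: [-180.0, 0.0, 96.1]
force: [1.5, 0.3, -0.7]
width: 51.5
grip_force: 30.0
```

In the tool's units: 0.7 mm is 0.0014, 0.4 mm is 0.0008.

Request:
arm_command --pt "0 0 0.0008 0 40" --pt "0 0 0.0014 0 40" --pt "0 0 0.0014 0 40"

```text
time: 11.95
position: [514.8, 122.7, 64.9]
ee_rot: [180.0, 0.0, 96.1]
force: [-1.3, -0.1, 5.1]
width: 51.3
grip_force: 30.0
```

In the tool's units: -245 mm is -0.49, -215 mm is -0.43.

Request:
arm_command --pt "0 0 -0.001 0 91" --pt "0 0 -0.001 0 91" --pt "0 0 -0.001 0 91" --pt "0 0 -0.001 0 91" --pt "0 0 -0.001 0 91" --pt "0 0 -0.04 0 91" --pt "0 0 -0.12 0 91" --pt "0 0 -0.22 0 91" --pt "-0.06 0 -0.33 0 91" --pt "-0.14 0 -0.43 0 91" --pt "-0.14 0 -0.49 0 91" --pt "-0.14 0 -0.49 0 91"

```text
time: 13.45
position: [523.5, 53.0, 312.1]
ee_rot: [179.7, 0.0, 96.1]
force: [-0.8, 1.1, -1.1]
width: 91.0
grip_force: 0.0
```

```bash
python3 - <<'E'
from h import *
import pickle
o=ctrl.get_obs(); print(o["time"],o["position"],o["ee_rot"],o["force"],o["width"])
fs={n:ctrl.grab_frame(n) for n in("scene","wrist","top")}; pickle.dump(fs,open("f3.pkl","wb"))
cv2.imwrite("pics/w3.png",np.hstack([cv2.resize(fs["wrist"]["color"],(400,300)),cv2.resize(fs["scene"]["color"][140:260,300:460],(400,300))])[:,:,::-1])
for n in ("wrist","scene","top"):
    f=fs[n];P=pts(f);c=f["color"]
    s=(np.hypot(P[...,0]-515,P[...,1]-122)<32)&(P[...,2]>85)&(P[...,2]<110)
    if s.sum(): q=P[s];print(n,len(q),cv2.minEnclosingCircle(q[:,:2].astype(np.float32)),np.median(q,0))
    m=(c.max(2)<45)&(P[...,2]>190)&(P[...,1]>235)&(P[...,1]<300)&(P[...,0]>440)&(P[...,0]<570)&(P[...,2]<250)
    if m.sum(): q=P[m];print(n,"bar",len(q),np.median(q,0),cv2.minAreaRect(q[:,:2].astype(np.float32)))
E
```

```text
13.45 [523.48969829  53.04771871 312.06117234] [1.79727083e+02 6.80562426e-03 9.60572777e+01] [-0.79096496  1.06429642 -1.13200295] 91.03589835943674
wrist 1685 ((514.2542724609375, 122.78195190429688), 26.199981689453125) [514.20683607 123.3049923   95.98824213]
scene 309 ((515.2153930664062, 123.3166732788086), 28.006317138671875) [519.82745082 123.47471661  94.76892576]
scene bar 143 [510.51288472 269.14184612 231.37955923] ((506.37890625, 268.9950866699219), (90.63687133789062, 9.745709419250488), 5.839016437530518)
top bar 44 [504.0077311  269.10140238 233.48214939] ((504.1268310546875, 268.6203308105469), (77.3576431274414, 4.656253337860107), 2.944547653198242)
```

View pics/w3.png

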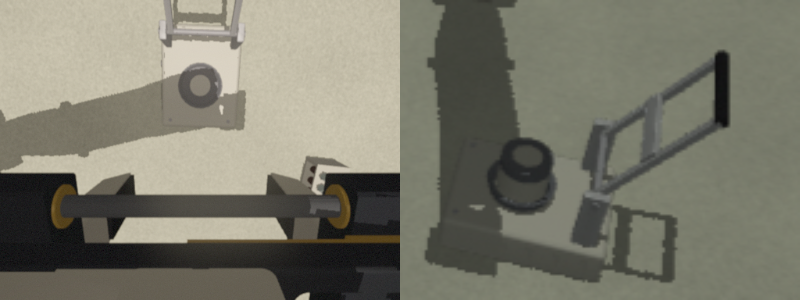

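Wrist and scene views show the pot seated in the nest, top at z≈95.5 (home), and the bail still open with its bar at about (505,269,228). Next I'll go over the bar.

In the tool's units: 217 mm is 0.434, 190 mm is 0.38, -1.535 rad is -0.2443.

Request:
arm_command --pt "0.09 0.002 0 -0.0271 91" --pt "0.19 0.004 0 -0.0541 91" --pt "0.29 0.006 0 -0.0812 91" --pt "0.38 0.008 0 -0.1082 91" --pt "0.434 0.01 0 -0.1353 70" --pt "0.434 0.01 0 -0.1623 60" --pt "0.434 0.01 0 -0.1894 60" --pt "0.434 0.01 0.02 -0.2165 60" --pt "0.434 0.01 0.04 -0.2443 60" --pt "0.434 0.01 0.05 -0.2443 60" --pt "0.434 0.01 0.05 -0.2443 60" --pt "0.434 0.01 0.05 -0.2443 60"

```text
time: 15.1
position: [504.0, 269.6, 284.6]
ee_rot: [180.0, 0.0, -176.0]
force: [-0.3, -0.2, -0.0]
width: 59.9
grip_force: 0.0
```

```bash
python3 - <<'E'
from h import *
import pickle
o=ctrl.get_obs(); print(o["time"],o["position"],o["ee_rot"],o["qpos"])
fs={n:ctrl.grab_frame(n) for n in("scene","wrist")}
cv2.imwrite("pics/w4.png",np.hstack([cv2.resize(fs["wrist"]["color"],(400,300)),cv2.resize(fs["scene"]["color"][80:260,260:500],(400,300))])[:,:,::-1])
E
```

```text
15.1 [504.01253094 269.63947427 284.64903595] [ 1.79998146e+02  5.19296883e-03 -1.76030501e+02] [  4.43483706  27.08925495 -55.79522272  89.65986396  22.89749944
  75.4761954   39.72091566]
```

View pics/w4.png

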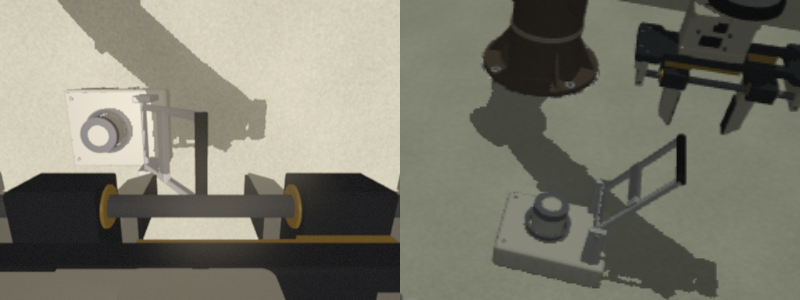

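The wrist view shows the bar at x≈201, centred between the fingers at (137,215) and (265,215). I'll lower and pinch.

In the tool's units: 75 mm is 0.15, 68 mm is 0.136.

Request:
arm_command --pt "0 0 0.05 0 60" --pt "0 0 0.1 0 60" --pt "0 0 0.136 0 60" --pt "0 0 0.15 0 60" --pt "0 0 0.15 0 60" --pt "0 0 0.15 0 30" --pt "0 0 0.15 0 12" --pt "0 0 0.15 0 8" --pt "0 0 0.15 0 8" --pt "0 0 0.15 0 8" --pt "0 0 0.15 0 8"

```text
time: 16.58
position: [504.1, 269.7, 209.7]
ee_rot: [180.0, 0.0, -175.9]
force: [-0.1, 1.3, 0.5]
width: 10.8
grip_force: 30.0
```

```bash
python3 - <<'E'
from h import *
o=ctrl.get_obs(); p=o["position"];print(p,o["ee_rot"],o["qpos"][2],o["force"],o["width"],o["grip_force"])
a=np.radians(4); u=np.array([-np.sin(a),np.cos(a)]); h=np.array([514.8,122.6])+70*u
y=(p[:2]-h)@u; z=p[2]+19-105; print("bar rel hinge",y,z,np.hypot(y,z),np.pi-np.arctan2(z,y),(p[:2]-h)@[np.cos(a),np.sin(a)])
th0=np.pi-np.arctan2(z,y); R=145
# tool yaw ~184: tool y = (sin,-cos) of yaw -> along +u
psi=np.radians(o["ee_rot"][2]); ty=np.array([np.sin(psi),-np.cos(psi)])
print("ty.u",ty@u)
for th in np.arange(th0,-0.05,-0.1):
    print(round(th,2),round(145*(np.cos(th0)-np.cos(th)),1),round(145*(np.sin(th0)-np.sin(th)),1))
print(0,145*(np.cos(th0)-1),145*np.sin(th0))
E
```

```text
[504.11301819 269.69005364 209.66025557] [ 1.79972246e+02  1.28345035e-02 -1.75915337e+02] -53.95380741055549 [-0.1472414   1.2855691   0.54308553] 10.819492160804334 30.000381767749786
bar rel hinge 77.47723583193039 123.66025556791243 145.9266284105748 2.130497293339694 -0.40046539938960596
ty.u 0.9999989082759883
2.13 0.0 0.0
2.03 -12.7 -7.1
1.93 -25.9 -12.8
1.83 -39.8 -17.3
1.73 -53.9 -20.3
1.63 -68.3 -21.9
1.53 -82.8 -22.0
1.43 -97.3 -20.7
1.33 -111.5 -18.0
1.23 -125.4 -13.8
1.13 -138.8 -8.3
1.03 -151.6 -1.5
0.93 -163.6 6.6
0.83 -174.8 15.8
0.73 -185.0 26.1
0.63 -194.1 37.4
0.53 -202.1 49.5
0.43 -208.8 62.4
0.33 -214.1 75.8
0.23 -218.2 89.7
0.13 -220.8 104.0
0.03 -221.9 118.5
0 -221.98525840000704 122.87501775822516
```

In the tool's units: -138.8 mm is -0.2776, -125.4 mm is -0.2508.

Request:
arm_command --pt "0 -0.0254 -0.0142 0 8" --pt "0 -0.052 -0.0256 0 8" --pt "0 -0.08 -0.0346 0 8" --pt "0 -0.108 -0.0406 0 8" --pt "0 -0.1366 -0.0438 0 8" --pt "0 -0.1656 -0.044 0 8" --pt "0 -0.1946 -0.0414 0 8" --pt "0 -0.223 -0.036 0 8" --pt "0 -0.2508 -0.0276 0 8" --pt "0 -0.2776 -0.0166 0 8" --pt "0 -0.2776 -0.0166 0 8"

```text
time: 17.95
position: [513.9, 128.6, 216.8]
ee_rot: [-179.9, -0.1, -176.1]
force: [0.5, -1.4, -0.2]
width: 10.7
grip_force: 30.0
```

In the tool's units: 112.3 mm is 0.2246, 84.1 mm is 0.1682.

Request:
arm_command --pt "0 -0.0256 0.0136 0 8" --pt "0 -0.0496 0.0298 0 8" --pt "0 -0.072 0.0482 0 8" --pt "0 -0.0924 0.0688 0 8" --pt "0 -0.1106 0.0914 0 8" --pt "0 -0.1266 0.1156 0 8" --pt "0 -0.14 0.1414 0 8" --pt "0 -0.1506 0.1682 0 8" --pt "0 -0.1588 0.196 0 8" --pt "0 -0.164 0.2246 0 8" --pt "0 -0.164 0.2246 0 8" --pt "0 -0.164 0.2246 0 8"

```text
time: 19.45
position: [519.6, 48.9, 105.4]
ee_rot: [-180.0, -0.0, -175.9]
force: [-2.3, -1.3, -1.3]
width: 11.2
grip_force: 30.0
```

In the tool's units: 20 mm is 0.04, 19 mm is 0.038.

Request:
arm_command --pt "0 -0.0012 0.014 0 8" --pt "0 -0.002 0.026 0 8" --pt "0 -0.0024 0.034 0 8" --pt "0 -0.0024 0.038 0 8" --pt "0 -0.0024 0.04 0 8" --pt "0 -0.0024 0.04 0 8"

```text
time: 20.2
position: [519.8, 47.3, 85.2]
ee_rot: [-180.0, -0.0, -176.0]
force: [-1.9, -4.9, -0.7]
width: 10.6
grip_force: 30.0
```

In the tool's units: 2 mm is 0.004, 1 mm is 0.002.

Request:
arm_command --pt "0 0 0.002 0 8" --pt "0 0 0.004 0 8" --pt "0 0 0.004 0 8"

```text
time: 20.58
position: [519.8, 47.3, 83.3]
ee_rot: [-180.0, -0.0, -176.0]
force: [-3.1, -5.7, 0.1]
width: 11.1
grip_force: 30.0
```

In the tool's units: 2 mm is 0.004, 1 mm is 0.002.

Request:
arm_command --pt "0 0 0.002 0 8" --pt "0 0 0.004 0 8" --pt "0 0 0.004 0 8"

```text
time: 20.95
position: [519.9, 47.3, 82.4]
ee_rot: [-179.9, 0.0, -176.0]
force: [-6.2, -6.9, 15.2]
width: 11.2
grip_force: 30.0
```

```bash
python3 - <<'E'
from h import *
f=ctrl.grab_frame("scene")
cv2.imwrite("pics/s5.png",cv2.resize(f["color"][150:270,290:450,::-1],(800,600),interpolation=2))
E
```

```text
(no output)
```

View pics/s5.png

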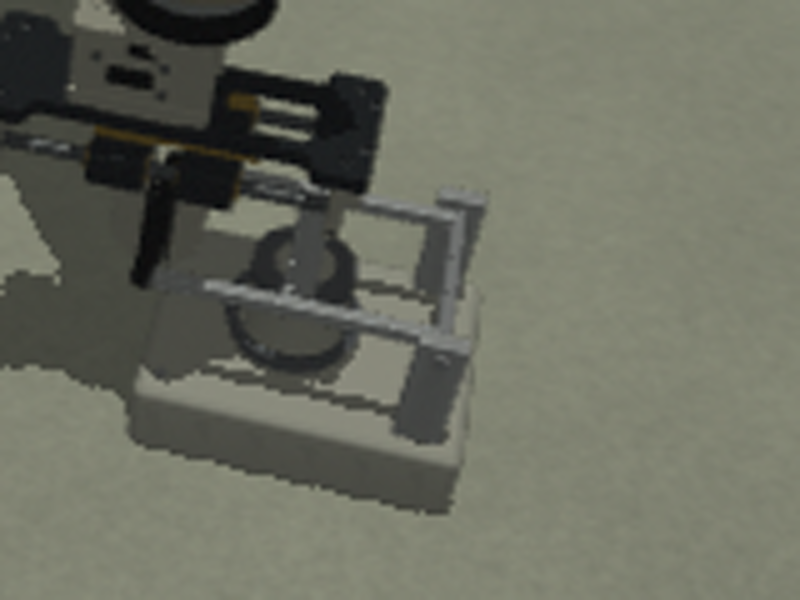

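The scene view shows the bail level, its strap over the seated pot at (310,250). The 15 N reaction says it is on its stop. Releasing with a small opening.

In the tool's units: -170 mm is -0.34, -160 mm is -0.32.

Request:
arm_command --pt "0 0 -0.002 0 12" --pt "0 0 -0.002 0 24" --pt "0 0 -0.002 0 26" --pt "0 0 -0.002 0 26" --pt "0 0 -0.002 0 26" --pt "0 0 -0.04 0 26" --pt "0 0 -0.12 0 26" --pt "0 0 -0.22 0 26" --pt "0 -0.08 -0.32 0 26" --pt "0 -0.2 -0.34 0 26" --pt "0 -0.28 -0.34 0 26" --pt "0 -0.28 -0.34 0 26"

```text
time: 22.5
position: [529.8, -95.7, 252.4]
ee_rot: [-179.9, 0.0, -176.3]
force: [-0.3, 0.4, 0.5]
width: 26.1
grip_force: 0.0
```

```bash
python3 - <<'E'
from h import *
o=ctrl.get_obs(); print(o["time"],o["position"],o["force"])
a=np.radians(4); u=np.array([-np.sin(a),np.cos(a)]);n=np.array([514.8,122.6])
fs={k:ctrl.grab_frame(k) for k in("top","scene")}
for k,f in fs.items():
    P=pts(f); s=P[...,:2]-n; Y=s@u; X=s@[np.cos(a),np.sin(a)]
    for nm,m in {"bar":(abs(Y+75)<7)&(abs(X)<38),"strap":(abs(Y)<7)&(abs(X)<33),"link+":(abs(X-42)<3)&(Y>-65)&(Y<60),"link-":(abs(X+42)<3)&(Y>-65)&(Y<60)}.items():
        m&=(P[...,2]>95)&(P[...,2]<140); q=P[m]
        if len(q): print(k,nm,len(q),np.median(q[:,2]), np.polyfit(Y[m],q[:,2],1) if 'link' in nm else '')
cv2.imwrite("pics/s6.png",np.hstack([cv2.resize(fs["scene"]["color"][150:270,290:450,::-1],(400,300),interpolation=2),cv2.resize(fs["top"]["color"][165:255,105:225,::-1],(400,300),interpolation=2)]))
E
```

```text
22.5 [529.82354216 -95.70878157 252.39905094] [-0.27017636  0.38713786  0.45699432]
top bar 129 111.15249081481134 
top strap 133 105.99334691373545 
top link+ 114 109.34292526836738 [-4.62949378e-03  1.09406789e+02]
top link- 107 109.86545744372302 [2.13611357e-02 1.09735445e+02]
scene bar 99 109.63095489605443 
scene strap 105 104.94911270933767 
scene link+ 134 107.93473971712365 [6.03438758e-03 1.07018290e+02]
scene link- 94 108.31946166493852 [-1.67186816e-02  1.07314980e+02]
```

View pics/s6.png

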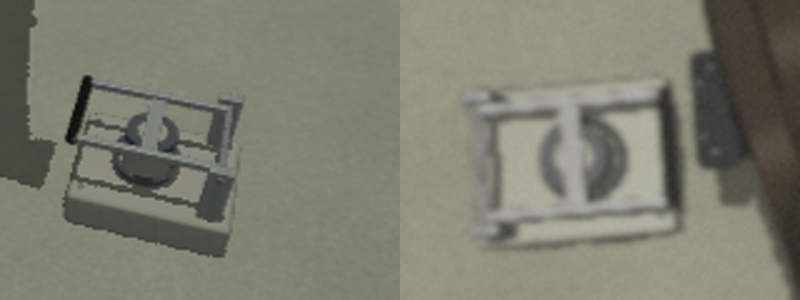

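Both views show the bail level and shut over the seated pot, and the gripper clear. The bar top at z≈111 matches shut.

```bash
python3 -c "
from rig import ctrl
print(ctrl.sign_off())"
```

```text
the job is handed in; nothing more can be done
None
```

The pot is fully home in the nest and the bail is shut level over it; I handed the job in at about 22.6 s with the gripper clear, but sign-off returned no verdict.

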